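Load the tube mixer and latch its guard

TASK

Take the blue-capped sample tube out of the rack and stand it all the way down in the mixer's well, then gently slide the clear guard shut by its orange push bar until you feel its latch catch, let go, and leave it latched. Do not slam or force the guard, and leave the other tubes and the things on the bench where they are.

Things in the scene. Friction and masses are not known exactly. Their poses are not given: they have to be found in the camera images.
- sample_mid (a point): centre (half-way up) of the blue-capped sample tube: rigid, upright, flat-bottomed, 90 mm tall, body 28 mm in diameter, 40 to 85 g; its cap, 34 mm in diameter, spans 27 to 45 mm above this point. Starts upright in one of the rack's three places. Hold it by the cap: when fully down in the well only its upper 54 mm stands clear. z is its long axis.
- rack: fixed white tube rack, 215 (x) by 70 mm, top plate 28 mm above the bench, with three 34 mm holes in a row along x, 65 mm apart; the tubes stand on its floor 6 mm above the bench. Origin: centre of its underside.
- mixer: fixed white tube mixer, 415 mm long (x) by 180 mm wide; deck 63 mm above the bench. Origin on the bench under the well. +x is the way the guard slides shut. Its grey drive tower, 139 mm high, begins 90 mm from the well in +x; a black sprung rubber buffer 155 mm wide stands out of it to about 55 mm from the well.
- well (a point): centre of the mouth of the mixer's round well, in a blue plate at deck height, 63 mm above the bench. The well is 34 mm in diameter, 36 mm deep, with a chamfered mouth: a fully seated tube has its centre 9 mm above this point. z is up; +x is the direction in which the guard slides shut.
- push_bar (a point): centre of the orange push bar on the roof of the clear guard, near its rear end: 10 mm thick along the slide, 70 mm wide across it, 35 mm tall (top 170 mm, roof 135 mm above the bench). Push its rear (-x) face or pinch it across its thickness from above. +x is again the closing direction.
- guard_edge (a point): middle of the guard's front edge at half height. The guard is a clear hood 160 mm long and 160 mm wide, open in front. It runs freely (1 to 2 N) until 24 mm before the catch, where it meets the buffer (4 N, rising 0.2 N per mm), and from 11 mm the latch ramp; just before the catch it takes 9 to 15 N. A push above 25 N or a closing speed above 0.3 m/s is forcing or slamming.
- guard (a joint): how far the guard is open, in m: 0.125 to 0.15 at the start, near 0 when latched. The latch was set by hand and catches somewhere from 9 mm before to 9 mm past 0, so it must be felt: at the click the push falls by several N; 2 mm further is a hard stop, where it climbs steeply. Let go unlatched, it springs back to 0.014 or more.
- green_tube_mid (a point): centre, half-way up, of the green-capped tube in the rack, same size as the sample; not to be moved.
- orange_tube_mid (a point): centre, half-way up, of the orange-capped tube in the rack, same size as the sample; not to be moved.
- beaker: empty clear beaker, 68 mm in diameter, 85 mm tall, on the bench; origin at the centre of its underside.
- reagent: amber bottle with a red cap, 60 mm in diameter, 130 mm tall, on the bench; origin at the centre of its underside.
- pipette: white and blue hand pipette lying on the bench, about 270 mm long, 26 mm wide; origin near its middle, on the bench.
- jar: white plastic jar, 56 mm in diameter, 50 mm tall, on the bench; origin at the centre of its underside.
- tipbox_top (a point): centre of the top of a blue box of pipette tips, 120 by 85 by 60 mm tall, on the bench.
Mind the look-alikes: they are no part of the job. What is shaped like the part that bears sample_mid but pink is not meant.

How it is judged:
By the outcome, as a careful person would: the job done as asked, in the order asked, and still so for the second after the job is handed in, with the robot touching nothing.
It also fails if it takes over 70 s, if anything falls off the work surface, if the arm or the gripper's body presses on something with over 40 N, if the wrist force passes 120 N, or if a joint passes its speed limit or range.

ROBOT

A 6-joint arm with a two-finger parallel gripper is mounted at the origin on the work surface. World frame = base frame: x ahead of the robot, y to its left, z up, the work surface at z = 0. Lengths are in mm, angles in rad, forces in N, time in s.
With the tool pointing down it reaches from about 275 to 750 mm from the base axis. Payload 10.2 kg.
Tool frame: the origin (TCP) lies between the finger pads; the fingertips stand 8 mm ahead of it and the grasp point (between the pads) lies 11 mm behind it; x points along the fingers, y is the direction in which the jaws open and shut, and the axes are right-handed (so a half turn about x gives the same grasp; the last joint's range is limited). The gripper opens to 88 mm and grips with 3 to 60 N. Pads are 18 mm wide; open, the fingers measure 123 mm over their backs; the gripper's body (75 mm by 187 mm) begins 45 mm behind the grasp point.
Start: joints at [-1.384, 0.313, 1.498, -0, 1.331, -0.223], TCP at [209.162, -481.542, 246.72] pointing down, gripper open.
Joint ranges: [-2.94, 2.94], [-0.97, 2.17], [0.19, 2.56], [-1.23, 4.37], [0.02, 3.11], [-2.88, 2.88]. Speed limits (rad/s): [2.39, 2.39, 3.01, 3.14, 3.14, 3.14].

INTERFACE

Orientations are given as a rotation vector (axis times angle).
In Python, from station import robot gives the robot as it stands.
- The arm moves only by the tool apply_moves, never from a script. Its argument "series" is one flat list of numbers, 6 for each row, row after row: the shift along the world's x, y, z as a fraction of full scale, then the turn, a rotation vector about the world's x, y, z as a fraction of full scale. A call has 1 to 8 rows; each row shifts and turns the commanded pose from where the row before left it; what a row does not reach is not made up. Full scale, the value 1, is 0.04 m for a shift and 180 degrees for a turn. A row lasts 1/12 s, in which the tool goes at most 41.7 mm and 7.16 degrees, less where a joint would pass 70% of its speed; a pose out of reach is approached as far as the arm can. A call with a number of a shift or a turn outside -1 to 1 is refused whole. A call with a gripper value outside its range is refused whole. "fingers" is the opening, from -1 (shut) to 1 (fully open), so that 0 is half open, set as the call begins (left out, the last holds). The fingers move at their own pace and stop on an object; the grip force is fixed at half the most. Time passes only in rows, so rows that do not move let the fingers close. It gives the time, the measured TCP pose, the force and the opening at its end, in the units of the state.
- robot.get_state(): the state, without advancing time (a new reading comes with each control period).
- robot.grab_frame(name): name is "side" or "top" or "wrist"; returns (picture, depth): 400x640x3 uint8, blue, green, red; 400x640 float32, mm along the optical axis (not along the pixel's ray), 0 where there is no reading.
- robot.calibration(name): a dict with "fx", "fy", "cx", "cy" (pixels), "extrinsics" (4x4, takes a point from camera to world coordinates); the wrist camera has in their place "hand_eye" (4x4, takes a point from camera to tool coordinates, whose origin is the TCP and whose axes are the tool frame's). Camera axes: x right, y down, z forward; pixel columns grow to the right and rows downward; lengths in mm; the calibration is good to about 2 mm. A picture is of the moment at which its call begins: read the wrist's pose just before it. calibration takes no time and is no camera call.
- robot.finish_job(): hands the job in, once; it reports no verdict.
The state is a dict: "time_s": time; "qpos": joint angles; "qvel": joint speeds; "joint_torque": joint torques, N m; "tool_pos": TCP position; "tool_rot": TCP orientation; "contact_force": force on the tool from outside, world axes, zero at the start; "moment": the same for the moment, N m; "width": finger opening in mm.
Only numpy, scipy, OpenCV 4.12 (cv2) and the standard library are available. Lean on these libraries where they do the work, as an engineer would, in place of code of your own. Each camera call takes 0.05 s, during which the arm holds its last target.

## Working session

There is one attempt and no reset: what is moved stays moved. The work goes in short steps, Python scripts to look and compute and a tool call to move; the robot and the scene stay as the last step left them, time stands still between calls to the robot, and variables do not carry over. Pictures are saved under pics/ and viewed, and the job is handed in when it is done.

Besides the shell and the picture viewer there is one more tool, called after "Emit:" by a JSON object that holds its "fn" and its "kwargs". apply_moves: Moves the arm, as the interface text tells. Shift numbers are shares of 0.04 m and turn numbers shares of 180 degrees, none past 1 either way. Its arguments: {"type":"object","properties":{"series":{"type":"array"},"fingers":{"type":"number"}},"required":["series"]}

```bash
mkdir -p pics; ls; python3 - <<'E'
from station import robot
import cv2,json
s=robot.get_state();print(s)
for n in("side","top","wrist"):
    im,d=robot.grab_frame(n);cv2.imwrite(f"pics/{n}0.png",im)
    import numpy as np
    np.save(f"pics/{n}0.npy",d);print(n,robot.calibration(n))
E
```

```text
pics
{'time_s': 0.0, 'qpos': array([-1.38437844e+00,  3.13435896e-01,  1.49843970e+00,  2.44742483e-07,
        1.33098537e+00, -2.23424891e-01]), 'qvel': array([ 0.00263028, -0.00107796, -0.00070138,  0.00087822, -0.0003144 ,
        0.00086698]), 'joint_torque': array([ 7.95082792e-05, -4.02207899e+01, -2.52270198e+01,  6.94856280e-02,
        3.52872151e-02, -1.06716041e-04]), 'tool_pos': array([ 209.12631889, -481.29390341,  246.16729174]), 'tool_rot': array([ 1.99633085,  0.41620275, -1.99628252]), 'contact_force': array([ 0.51958107,  1.03818784, -0.25758738]), 'moment': array([0.01907837, 0.03474325, 0.03350589]), 'width': 88.49712573777737}
side {'fx': 407.9081047251234, 'fy': 407.9081047251234, 'cx': 322.3549484483399, 'cy': 201.00678560950286, 'extrinsics': array([[-9.97310111e-01, -3.19099292e-02,  6.59871106e-02,
         4.32279256e+02],
       [-7.29729492e-02,  5.16894923e-01, -8.52932932e-01,
         9.62598733e+02],
       [-6.89137297e-03, -8.55453911e-01, -5.17833095e-01,
         7.10068468e+02],
       [ 0.00000000e+00,  0.00000000e+00,  0.00000000e+00,
        
[... 246 characters left out ...]
e-01,  1.83745351e-02,  1.69302396e-02,
        -9.34823248e+00],
       [-1.84977959e-02, -8.87949336e-02, -9.95878151e-01,
         1.47378141e+03],
       [ 0.00000000e+00,  0.00000000e+00,  0.00000000e+00,
         1.00000000e+00]])}
wrist {'fx': 308.39468638570304, 'fy': 308.39468638570304, 'cx': 320.8997207220533, 'cy': 195.7668770184942, 'hand_eye': array([[ 8.95837211e-04, -2.71472940e-01,  9.62445656e-01,
        -1.37724891e+02],
       [ 9.99999413e-01, -3.44075743e-04, -1.02784394e-03,
         1.71527816e-01],
       [ 6.10186021e-04,  9.62446011e-01,  2.71472472e-01,
        -6.98507993e+01],
       [ 0.00000000e+00,  0.00000000e+00,  0.00000000e+00,
         1.00000000e+00]])}
```

View pics/top0.png

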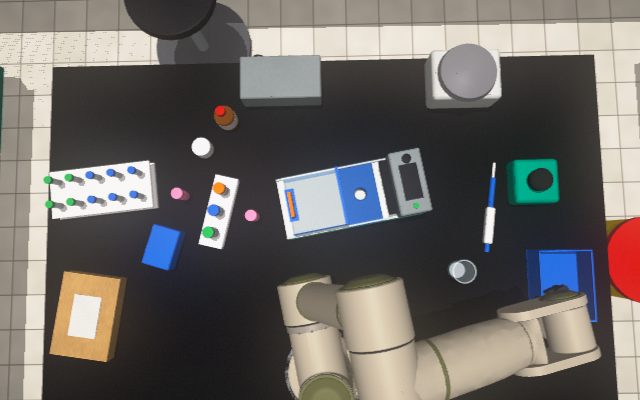

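View pics/side0.png

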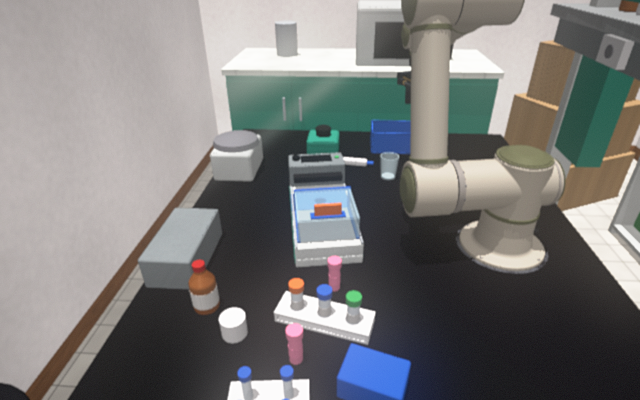

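View pics/wrist0.png

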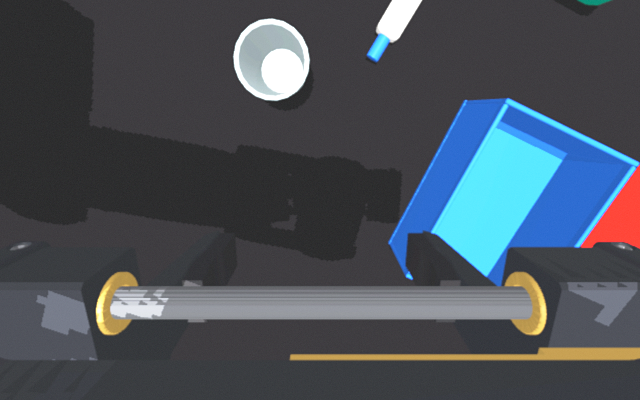

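The top view has blue caps at (214,211), in the 3-place rack between orange (219,188) and green (208,233), and several smaller ones in the 10-place rack at about (50-140,170-205). The pink tubes at (177,193) and (251,215) are decoys. The one at (214,211) fits the description. I'll confirm it in a crop.

```bash
python3 - <<'E'
import cv2
im=cv2.imread("pics/top0.png")
cv2.imwrite("pics/t1.png",cv2.resize(im[165:255,160:290],None,fx=6,fy=6,interpolation=cv2.INTER_CUBIC))
cv2.imwrite("pics/t2.png",cv2.resize(im[140:245,270:440],None,fx=4.7,fy=4.7,interpolation=cv2.INTER_CUBIC))
E
```

```text
(no output)
```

View pics/t1.png

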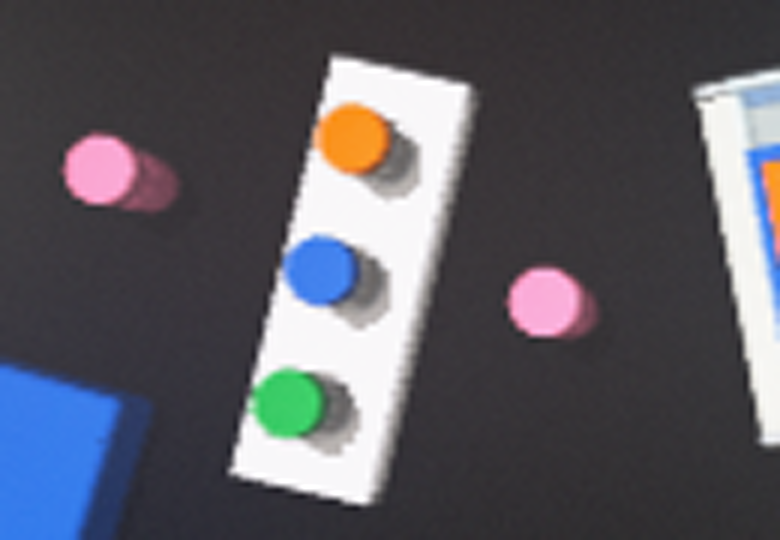

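View pics/t2.png

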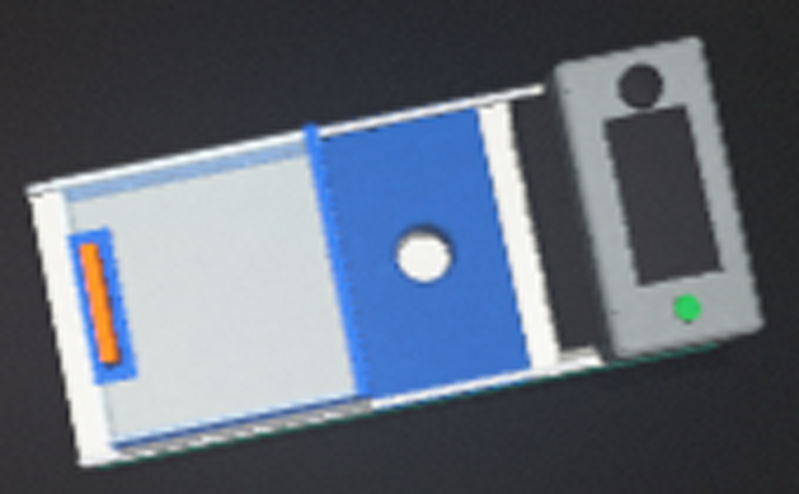

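```bash
cat > h.py <<'E'
import numpy as np
from station import robot
def ray(name,u,v,z,T=None):
    c=robot.calibration(name); E=c["extrinsics"] if T is None else T
    d=E[:3,:3]@np.array([(u-c["cx"])/c["fx"],(v-c["cy"])/c["fy"],1]); o=E[:3,3]
    return o+d*(z-o[2])/d[2]
def proj(name,p,T=None):
    c=robot.calibration(name);E=c["extrinsics"] if T is None else T
    q=E[:3,:3].T@(np.array(p,float)-E[:3,3]);return c["fx"]*q[0]/q[2]+c["cx"],c["fy"]*q[1]/q[2]+c["cy"]
def wristT():
    from scipy.spatial.transform import Rotation as R
    s=robot.get_state();T=np.eye(4);T[:3,:3]=R.from_rotvec(s["tool_rot"]).as_matrix();T[:3,3]=s["tool_pos"]
    return T@robot.calibration("wrist")["hand_eye"]
E
python3 - <<'E'
from h import *
from scipy.spatial.transform import Rotation as R
np.set_printoptions(precision=1,suppress=True)
a=lambda X,Y,s,x0,y0:((X+.5)/s-.5+x0,(Y+.5)/s-.5+y0)
for n,X,Y in(("blue",320,270),("or",352,138),("gr",288,403),("pinkR",545,302),("pinkL",100,169)):
    print(n,ray("top",*a(X,Y,6,160,165),96))
for n,X,Y,z in(("well",423,254,63),("bar",99,303,170),("bar1",88.5,243,170),("bar2",109,363,170),("edge1",308,125,135),("edge2",365,398,135),("rear1",28,187,65),("rear2",80,465,65),("deckfar1",545,88,65)):
    print(n,ray("top",*a(X,Y,4.7,270,140),z))
s=robot.get_state();print(R.from_rotvec(s["tool_rot"]).as_matrix())
d=np.load("pics/top0.npy");print(d[210,213],d[194,360],d[204,291],d[200,320])
E
```

```text
blue [480.4 314.9  96. ]
or [543.5 299.7  96. ]
gr [417.4 330.   96. ]
pinkR [463.2 207.4  96. ]
pinkL [530.8 420.9  96. ]
well [ 521.6 -107.5   63. ]
bar [486.5  86.6 170. ]
bar1 [521.3  92.2 170. ]
bar2 [451.9  81.2 170. ]
edge1 [592.9 -36.3 135. ]
edge2 [430.4 -66.5 135. ]
rear1 [568.  137.8  65. ]
rear2 [394.5 107.2  65. ]
deckfar1 [ 624.1 -186.    65. ]
[[-0.   0.4 -0.9]
 [ 0.  -0.9 -0.4]
 [-1.  -0.  -0. ]]
1385.3127 1452.074 1313.3418 1341.4071
```

Emit:
{"fn": "apply_moves", "kwargs": {"series": [0.28, 0.83, 0, 0, 0, 0.033, 0.28, 0.83, 0, 0, 0, 0.033, 0.28, 0.83, 0, 0, 0, 0.033, 0.28, 0.83, 0, 0, 0, 0.033, 0.28, 0.83, 0, 0, 0, 0.033, 0.28, 0.83, 0, 0, 0, 0.033, 0.28, 0.83, 0, 0, 0, 0.033, 0.28, 0.83, 0, 0, 0, 0.033]}}

```text
time_s: 0.82
tool_pos: [298.8, -214.2, 246.6]
tool_rot: [1.446, 1.036, -1.446]
contact_force: [0.4, 0.7, -0.2]
width: 88.3
```

Emit:
{"fn": "apply_moves", "kwargs": {"series": [0.28, 0.83, 0, 0, 0, 0.033, 0.28, 0.83, 0, 0, 0, 0.033, 0.28, 0.83, 0, 0, 0, 0.033, 0.28, 0.83, 0, 0, 0, 0.033, 0.28, 0.83, 0, 0, 0, 0.033, 0.28, 0.83, 0, 0, 0, 0.033, 0.28, 0.83, 0, 0, 0, 0.033, 0.28, 0.83, 0, 0, 0, 0.033]}}

```text
time_s: 1.48
tool_pos: [388.4, 51.6, 246.8]
tool_rot: [0.831, 1.406, -0.831]
contact_force: [1.3, -0.6, -0.8]
width: 88.1
```

Emit:
{"fn": "apply_moves", "kwargs": {"series": [0.28, 0.83, 0, 0, 0, 0.033, 0.28, 0.83, 0, 0, 0, 0.033, 0.28, 0.83, 0, 0, 0, 0.033, 0.28, 0.83, 0, 0, 0, 0.033, 0.28, 0.83, 0, 0, 0, 0.033, 0.28, 0.83, 0, 0, 0, 0.033, 0.28, 0.83, 0, 0, 0, 0.033, 0.28, 0.83, 0, 0, 0, 0.033]}}

```text
time_s: 2.15
tool_pos: [478.0, 317.1, 246.4]
tool_rot: [0.187, 1.563, -0.187]
contact_force: [0.4, -0.6, 0.8]
width: 87.9
```

Emit:
{"fn": "apply_moves", "kwargs": {"series": [0, 0, 0, 0, 0, 0, 0, 0, 0, 0, 0, 0]}}

```text
time_s: 2.32
tool_pos: [477.7, 316.2, 245.7]
tool_rot: [0.189, 1.564, -0.191]
contact_force: [-0.1, -0.9, 0.5]
width: 87.9
```

```bash
python3 - <<'E'
from h import *
import cv2
from scipy.spatial.transform import Rotation as R
T=wristT();im,d=robot.grab_frame("wrist");np.save("pics/w1T.npy",T);cv2.imwrite("pics/w1.png",im)
s=robot.get_state();print(s["tool_pos"],R.from_rotvec(s["tool_rot"]).as_matrix().round(3),s["time_s"],s["qvel"].round(3))
print(proj("wrist",[480.4,314.9,96],T))
E
```

```text
[477.69139927 315.20058434 246.11509995] [[-0.001  0.242  0.97 ]
 [-0.001  0.97  -0.242]
 [-1.    -0.001 -0.001]] 2.3667 [-0.024 -0.028  0.021 -0.002 -0.002  0.003]
(np.float64(320.3069987295512), np.float64(187.42155465173602))
```

View pics/w1.png

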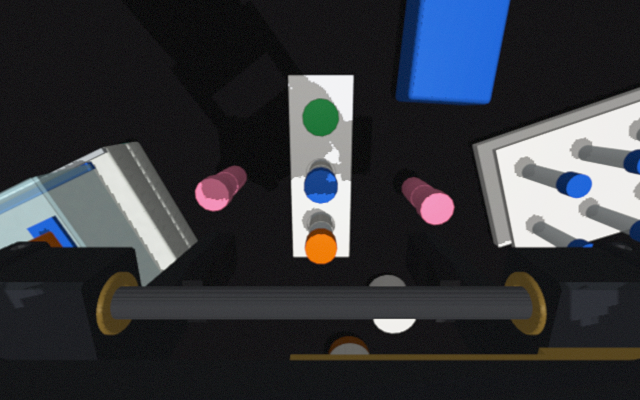

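Blue-capped tube at (320,186), between green (320,117) and orange (321,248), the pinks at (212,194) and (437,208) clear of the jaw path. I'll enlarge it for the centre.

```bash
python3 - <<'E'
from h import *
import cv2
im=cv2.imread("pics/w1.png")
cv2.imwrite("pics/w1c.png",cv2.resize(im[90:270,270:370],None,fx=3.3,fy=3.3,interpolation=cv2.INTER_CUBIC))
T=np.load("pics/w1T.npy")
hsv=cv2.cvtColor(im,cv2.COLOR_BGR2HSV)
m=((hsv[...,0]>100)&(hsv[...,0]<125)&(hsv[...,1]>120)).astype(np.uint8);m[:,:295]=0;m[:,345:]=0;m[:150]=0;m[220:]=0
ys,xs=np.nonzero(m);print(xs.min(),xs.max(),ys.min(),ys.max())
print(cv2.minEnclosingCircle(np.c_[xs,ys].astype(np.float32)))
for p in((320.5,185),(320.5,117),(321,248)):print(ray("wrist",*p,96,T))
E
```

```text
305 336 168 202
((320.3721923828125, 185.03382873535156), 17.586103439331055)
[478.11987445 315.65670032  96.        ]
[416.75924186 330.87583733  96.        ]
[542.24116592 300.27689369  96.        ]
```

View pics/w1c.png

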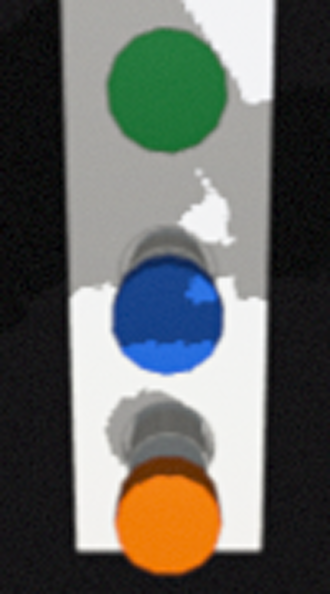

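Emit:
{"fn": "apply_moves", "kwargs": {"series": [0.045, 0, -0.7, 0, 0, 0, 0, 0, -0.8, 0, 0, 0, 0, 0, -0.8, 0, 0, 0, 0, 0, -0.8, 0, 0, 0, 0, 0, -0.5, 0, 0, 0, 0, 0, -0.3, 0, 0, 0, 0, 0, -0.3, 0, 0, 0, 0, 0, 0, 0, 0, 0]}}

```text
time_s: 3.03
tool_pos: [478.8, 313.6, 77.0]
tool_rot: [0.192, 1.565, -0.195]
contact_force: [0.1, 1.1, -0.2]
width: 88.1
```

Emit:
{"fn": "apply_moves", "kwargs": {"series": [0, 0, 0, 0, 0, 0, 0, 0, 0, 0, 0, 0, 0, 0, 0, 0, 0, 0, 0, 0, 0, 0, 0, 0, 0, 0, 0, 0, 0, 0, 0, 0, 0, 0, 0, 0], "fingers": -1}}

```text
time_s: 3.53
tool_pos: [479.9, 315.3, 79.1]
tool_rot: [0.191, 1.562, -0.191]
contact_force: [-0.2, -0.4, 0.1]
width: 50.2
```

Emit:
{"fn": "apply_moves", "kwargs": {"series": [0, 0, 0, 0, 0, 0, 0, 0, 0, 0, 0, 0, 0, 0, 0, 0, 0, 0, 0, 0, 0, 0, 0, 0, 0, 0, 0, 0, 0, 0, 0, 0, 0, 0, 0, 0]}}

```text
time_s: 4.03
tool_pos: [479.8, 315.3, 78.8]
tool_rot: [0.191, 1.562, -0.191]
contact_force: [-0.6, 0.3, 0.9]
width: 32.4
```

Emit:
{"fn": "apply_moves", "kwargs": {"series": [0, 0, 0, 0, 0, 0, 0, 0, 0.2, 0, 0, 0, 0, 0, 0.4, 0, 0, 0, 0, 0, 0.6, 0, 0, 0, 0, 0, 0.8, 0, 0, 0, 0, 0, 0.8, 0, 0, 0, 0, 0, 0.7, 0, 0, 0, 0, 0, 0.5, 0, 0, 0]}}

```text
time_s: 4.7
tool_pos: [479.9, 315.4, 242.1]
tool_rot: [0.192, 1.56, -0.19]
contact_force: [-0.2, -0.6, -1.5]
width: 32.8
```

Emit:
{"fn": "apply_moves", "kwargs": {"series": [0, 0, 0.5, 0, 0, 0, 0, 0, 0.3, 0, 0, 0, 0, 0, 0.1, 0, 0, 0, 0, 0, 0, 0, 0, 0]}}

```text
time_s: 5.03
tool_pos: [479.8, 315.3, 275.7]
tool_rot: [0.192, 1.561, -0.191]
contact_force: [-0.3, -0.6, -2.0]
width: 32.6
```

```bash
python3 - <<'E'
from h import *
import cv2
T=wristT();s=robot.get_state();print(s["tool_pos"],s["width"],s["time_s"])
im,d=robot.grab_frame("wrist");cv2.imwrite("pics/w2.png",im);np.save("pics/w2d.npy",d)
im,d=robot.grab_frame("side");cv2.imwrite("pics/s2.png",im)
E
```

```text
[479.83926597 315.28904319 275.68623409] 32.59846327518549 5.0333
```

View pics/w2.png

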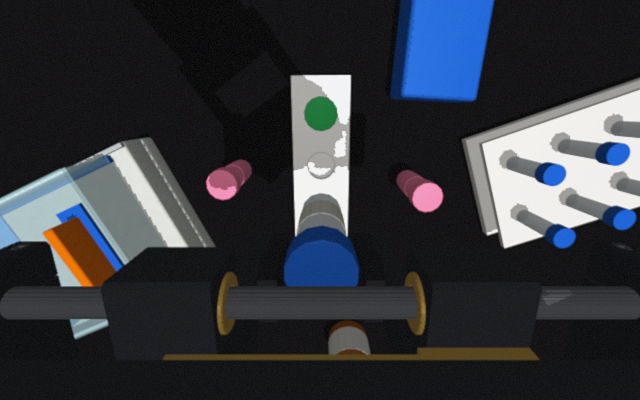

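View pics/s2.png

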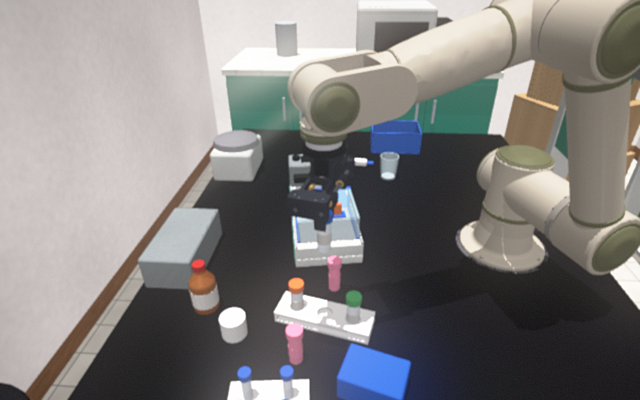

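```bash
python3 - <<'E'
from h import *
import cv2
H=robot.calibration("wrist")["hand_eye"]
for dl in(-3,-1.5,0,1.5,3):
  print(dl,[np.round(proj("wrist",p,H),1) for p in((-17.2,0,dl-17),(.8,0,dl-17),(72.8,0,dl-14))], "capL/R",np.round(proj("wrist",(-17.2,-17,dl),H),1))
im=cv2.imread("pics/w2.png")
cv2.imwrite("pics/w2c.png",cv2.resize(cv2.convertScaleAbs(im[180:295,260:385],alpha=1.6),None,fx=5,fy=5,interpolation=cv2.INTER_CUBIC))
E
```

```text
-3 [array([321.1, 232.1]), array([321.1, 217.5]), array([320.9, 186.7])] capL/R [282.1 268.5]
-1.5 [array([321.1, 235.4]), array([321.1, 220.5]), array([320.9, 188.8])] capL/R [282.2 271.5]
0 [array([321.1, 238.7]), array([321.1, 223.4]), array([320.9, 190.8])] capL/R [282.3 274.6]
1.5 [array([321.1, 242. ]), array([321.1, 226.3]), array([320.9, 192.9])] capL/R [282.4 277.7]
3 [array([321.1, 245.2]), array([321.1, 229.3]), array([320.9, 194.9])] capL/R [282.6 280.7]
```

View pics/w2c.png

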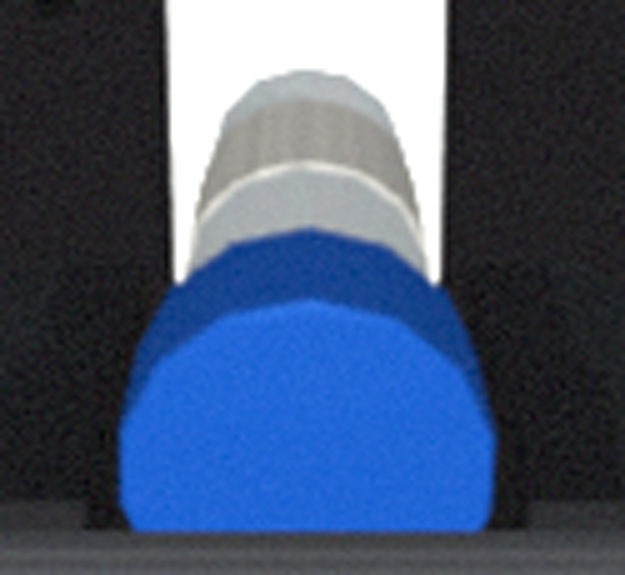

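Tube held upright with the cap centred (cap rim row 240, bottom edge row 194); the rack's middle hole is empty, neighbours undisturbed. Next I carry it to the well.

Emit:
{"fn": "apply_moves", "kwargs": {"series": [0.065, -0.4, 0, 0, 0, -0.023, 0.065, -0.6, 0, 0, 0, -0.023, 0.065, -0.7, 0, 0, 0, -0.023, 0.065, -0.75, 0, 0, 0, -0.023, 0.065, -0.75, 0, 0, 0, -0.023, 0.065, -0.75, 0, 0, 0, -0.023, 0.065, -0.75, 0, 0, 0, -0.023, 0.065, -0.75, 0, 0, 0, -0.023]}}

```text
time_s: 5.8
tool_pos: [500.1, 95.8, 273.7]
tool_rot: [0.644, 1.475, -0.646]
contact_force: [0.8, 0.1, 0.2]
width: 32.7
```

Emit:
{"fn": "apply_moves", "kwargs": {"series": [0.065, -0.75, 0, 0, 0, -0.023, 0.065, -0.75, 0, 0, 0, -0.023, 0.065, -0.75, 0, 0, 0, -0.023, 0.065, -0.75, 0, 0, 0, -0.023, 0.065, -0.75, 0, 0, 0, -0.023, 0.065, -0.7, 0, 0, 0, -0.023, 0.065, -0.445, 0, 0, 0, -0.023, 0.065, -0.2, 0, 0, 0, -0.023]}}

```text
time_s: 6.47
tool_pos: [521.0, -108.9, 273.4]
tool_rot: [1.086, 1.285, -1.088]
contact_force: [-0.0, 0.8, -1.1]
width: 32.9
```

Emit:
{"fn": "apply_moves", "kwargs": {"series": [0, 0, 0, 0, 0, 0, 0, 0, 0, 0, 0, 0, 0, 0, 0, 0, 0, 0]}}

```text
time_s: 6.72
tool_pos: [521.1, -105.8, 274.2]
tool_rot: [1.08, 1.288, -1.081]
contact_force: [-1.0, -0.1, -0.5]
width: 33.0
```

```bash
python3 - <<'E'
from h import *
import cv2
from scipy.spatial.transform import Rotation as R
T=wristT();s=robot.get_state();print(s["tool_pos"],R.from_rotvec(s["tool_rot"]).as_matrix().round(3),s["width"],s["time_s"])
im,d=robot.grab_frame("wrist");cv2.imwrite("pics/w3.png",im);np.save("pics/w3T.npy",T)
cv2.imwrite("pics/w3c.png",cv2.resize(cv2.convertScaleAbs(im[140:280,250:390],alpha=1.5),None,fx=4.2,fy=4.2,interpolation=cv2.INTER_CUBIC))
print(proj("wrist",[521.6,-107.5,63],T))
E
```

```text
[ 521.10338235 -105.77948677  274.21448102] [[-0.001  0.985  0.173]
 [ 0.001  0.173 -0.985]
 [-1.    -0.001 -0.001]] 32.974642558319935 6.7167
(np.float64(321.152092967641), np.float64(173.52486871198974))
```

View pics/w3.png

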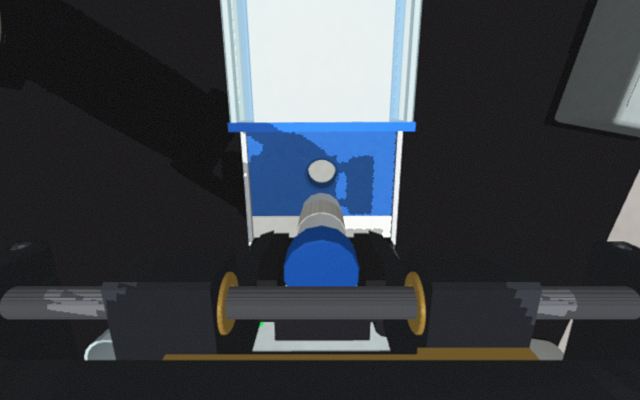

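View pics/w3c.png

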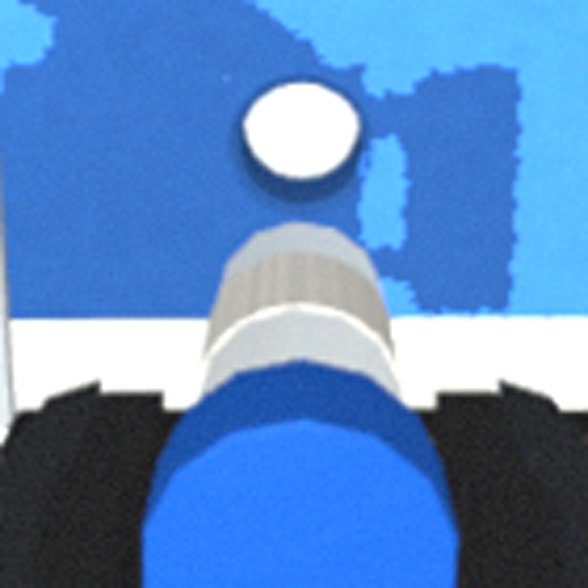

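The well mouth is centred at (322,173), and the top-camera estimate projects to (321,173.5), so the two agree. The tube's bottom and lateral alignment are within about 1 mm. Lowering.

Emit:
{"fn": "apply_moves", "kwargs": {"series": [0, 0, -0.3, 0, 0, 0, 0, 0, -0.6, 0, 0, 0, 0, 0, -0.7, 0, 0, 0, 0, 0, -0.7, 0, 0, 0, 0, 0, -0.5, 0, 0, 0, 0, 0, -0.3, 0, 0, 0, 0, 0, -0.1, 0, 0, 0, 0, 0, 0, 0, 0, 0]}}

```text
time_s: 7.43
tool_pos: [521.1, -105.8, 146.2]
tool_rot: [1.081, 1.287, -1.082]
contact_force: [-0.3, 0.7, -1.1]
width: 33.1
```

```bash
python3 - <<'E'
from h import *
import cv2
s=robot.get_state();print(s["tool_pos"],s["contact_force"])
im,d=robot.grab_frame("wrist");cv2.imwrite("pics/w4.png",cv2.resize(cv2.convertScaleAbs(im[100:290,200:440],alpha=1.5),None,fx=3,fy=3,interpolation=cv2.INTER_CUBIC))
im,d=robot.grab_frame("side");cv2.imwrite("pics/s4.png",cv2.resize(im[130:280,240:420],None,fx=4,fy=4,interpolation=cv2.INTER_CUBIC))
E
```

```text
[ 521.06787165 -105.8293585   146.15056775] [-0.33241266  0.7144214  -1.05396443]
```

View pics/w4.png

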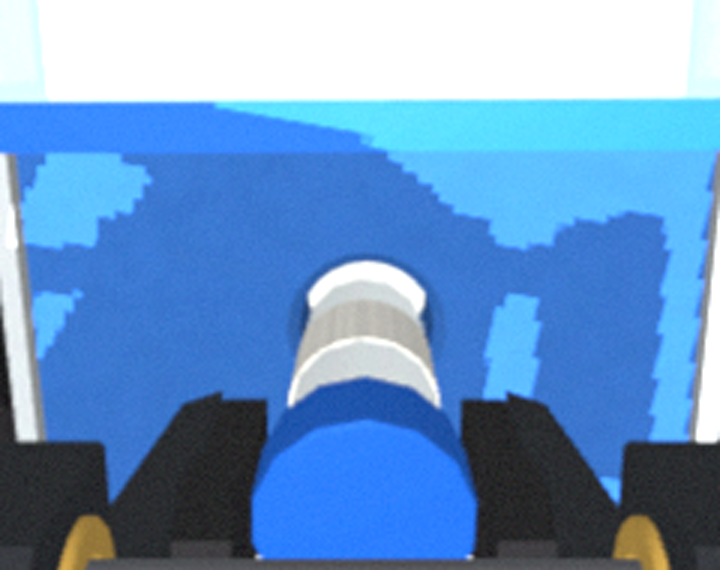

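View pics/s4.png

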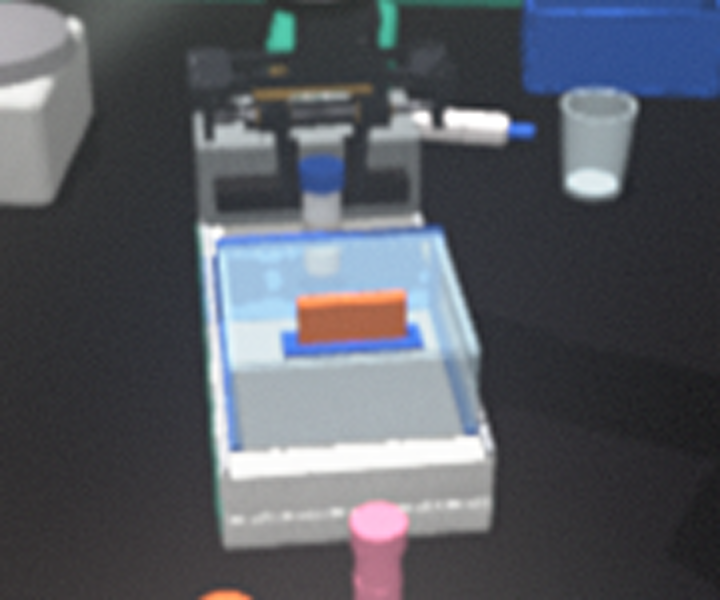

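Tube column (366) is centred on the well (367) in the crop. Descending slowly while watching force.

Emit:
{"fn": "apply_moves", "kwargs": {"series": [0, 0, -0.1, 0, 0, 0, 0, 0, -0.1, 0, 0, 0, 0, 0, -0.1, 0, 0, 0, 0, 0, -0.1, 0, 0, 0, 0, 0, -0.1, 0, 0, 0]}}

```text
time_s: 7.95
tool_pos: [521.3, -106.5, 126.3]
tool_rot: [1.082, 1.285, -1.082]
contact_force: [-0.5, -0.0, -1.2]
width: 32.6
```

Emit:
{"fn": "apply_moves", "kwargs": {"series": [0, 0, -0.1, 0, 0, 0, 0, 0, -0.1, 0, 0, 0, 0, 0, -0.1, 0, 0, 0, 0, 0, -0.1, 0, 0, 0, 0, 0, -0.1, 0, 0, 0]}}

```text
time_s: 8.37
tool_pos: [521.4, -106.5, 106.3]
tool_rot: [1.082, 1.285, -1.082]
contact_force: [0.1, -0.2, -0.8]
width: 32.7
```

Emit:
{"fn": "apply_moves", "kwargs": {"series": [0, 0, -0.05, 0, 0, 0, 0, 0, -0.05, 0, 0, 0, 0, 0, -0.04, 0, 0, 0, 0, 0, 0, 0, 0, 0]}}

```text
time_s: 8.7
tool_pos: [521.3, -106.5, 100.9]
tool_rot: [1.082, 1.286, -1.082]
contact_force: [0.1, 0.2, -1.0]
width: 32.9
```

Emit:
{"fn": "apply_moves", "kwargs": {"series": [0, 0, -0.02, 0, 0, 0, 0, 0, 0, 0, 0, 0]}}

```text
time_s: 8.87
tool_pos: [521.4, -106.5, 100.4]
tool_rot: [1.082, 1.285, -1.082]
contact_force: [0.4, -0.1, -0.8]
width: 32.7
```

Emit:
{"fn": "apply_moves", "kwargs": {"series": [0, 0, -0.02, 0, 0, 0, 0, 0, -0.02, 0, 0, 0, 0, 0, 0, 0, 0, 0]}}

```text
time_s: 9.12
tool_pos: [521.8, -106.8, 99.7]
tool_rot: [1.082, 1.284, -1.082]
contact_force: [-2.1, 0.4, 6.3]
width: 32.9
```

Emit:
{"fn": "apply_moves", "kwargs": {"series": [0, 0, -0.02, 0, 0, 0, 0, 0, 0, 0, 0, 0]}}

```text
time_s: 9.28
tool_pos: [522.0, -107.0, 99.6]
tool_rot: [1.082, 1.283, -1.082]
contact_force: [-2.8, 0.4, 12.4]
width: 33.0
```

Emit:
{"fn": "apply_moves", "kwargs": {"series": [0, 0, 0.03, 0, 0, 0, 0, 0, 0, 0, 0, 0, 0, 0, 0, 0, 0, 0, 0, 0, 0, 0, 0, 0, 0, 0, 0, 0, 0, 0], "fingers": 0.3}}

```text
time_s: 9.7
tool_pos: [521.3, -106.5, 98.9]
tool_rot: [1.082, 1.286, -1.082]
contact_force: [-0.1, 0.5, -0.8]
width: 57.5
```

Emit:
{"fn": "apply_moves", "kwargs": {"series": [0, 0, 0.05, 0, 0, 0, 0, 0, 0.1, 0, 0, 0, 0, 0, 0.3, 0, 0, 0, 0, 0, 0.5, 0, 0, 0, 0, 0, 0.8, 0, 0, 0, 0, 0, 0.8, 0, 0, 0, 0, 0, 0.8, 0, 0, 0, 0, 0, 0.5, 0, 0, 0]}}

```text
time_s: 10.37
tool_pos: [521.8, -106.7, 256.8]
tool_rot: [1.083, 1.281, -1.081]
contact_force: [1.1, 0.2, 0.6]
width: 57.0
```

Emit:
{"fn": "apply_moves", "kwargs": {"series": [0, 0, 0.3, 0, 0, 0, 0, 0, 0.1, 0, 0, 0, 0, 0, 0, 0, 0, 0]}}

```text
time_s: 10.62
tool_pos: [521.5, -106.6, 269.9]
tool_rot: [1.082, 1.284, -1.082]
contact_force: [-0.9, -1.2, -0.2]
width: 57.2
```

```bash
python3 - <<'E'
from h import *
import cv2
T=wristT();s=robot.get_state();print(s["tool_pos"],s["contact_force"],s["width"])
im,d=robot.grab_frame("wrist");np.save("pics/w5T.npy",T);cv2.imwrite("pics/w5.png",im)
im,d=robot.grab_frame("side");cv2.imwrite("pics/s5.png",cv2.resize(im[130:280,240:420],None,fx=4,fy=4,interpolation=cv2.INTER_CUBIC))
print(proj("wrist",[521.6,-107.5,117],T))
E
```

```text
[ 521.52409864 -106.59824657  269.89778589] [-0.88068642 -1.16984064 -0.23693913] 57.182779421966835
(np.float64(320.5492477455957), np.float64(184.4821985744151))
```

View pics/w5.png

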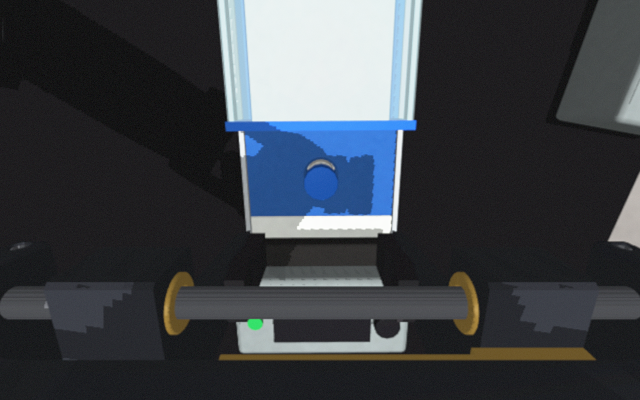

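View pics/s5.png

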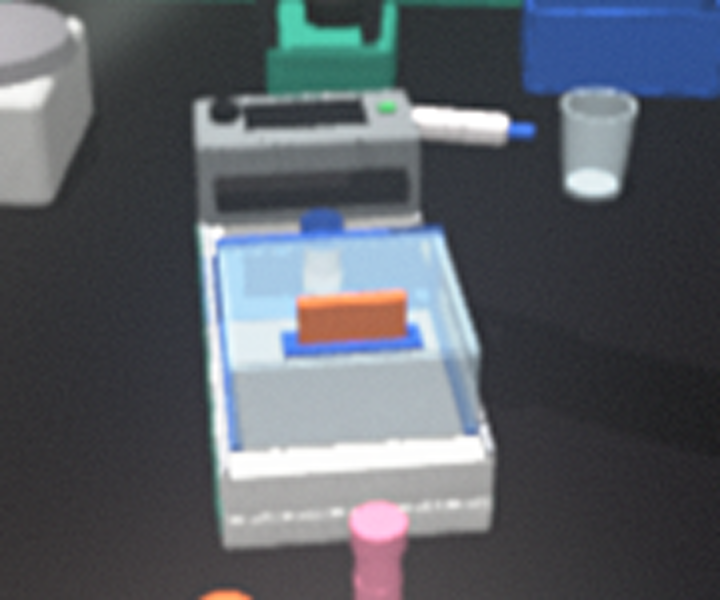

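The tube stands upright in the well (cap at (320,182), expected (320.5,184.5)). Next I shut the gripper and go behind the push bar.

Emit:
{"fn": "apply_moves", "kwargs": {"series": [-0.13, 0.4, 0, 0, 0, 0, -0.13, 0.7, 0, 0, 0, 0, -0.13, 0.9, 0, 0, 0, 0, -0.13, 0.9, 0, 0, 0, 0, -0.13, 0.9, 0, 0, 0, 0, -0.13, 0.9, 0, 0, 0, 0, -0.13, 0.7, 0, 0, 0, 0, -0.13, 0.415, 0, 0, 0, 0], "fingers": -1}}

```text
time_s: 11.38
tool_pos: [478.2, 129.3, 268.3]
tool_rot: [1.08, 1.288, -1.081]
contact_force: [-0.1, 0.2, -0.5]
width: 5.7
```

Emit:
{"fn": "apply_moves", "kwargs": {"series": [0, 0, -0.4, 0, 0, 0, 0, 0, -0.5, 0, 0, 0, 0, 0, -0.4, 0, 0, 0, 0, 0, 0, 0, 0, 0]}}

```text
time_s: 11.72
tool_pos: [477.6, 126.7, 213.7]
tool_rot: [1.079, 1.291, -1.086]
contact_force: [-0.0, 1.1, 0.1]
width: 0.8
```

```bash
python3 - <<'E'
from h import *
import cv2
T=wristT();s=robot.get_state();print(s["tool_pos"],s["contact_force"],s["width"])
im,d=robot.grab_frame("wrist");np.save("pics/w6T.npy",T);cv2.imwrite("pics/w6.png",im)
im,d=robot.grab_frame("side");cv2.imwrite("pics/s6.png",cv2.resize(im[100:280,200:440],None,fx=3.2,fy=3.2,interpolation=cv2.INTER_CUBIC))
print(proj("wrist",[486.5,86.6,170],T))
E
```

```text
[477.58682868 126.72816471 213.68081719] [-0.02845012  1.09669762  0.13946388] 0.7667540198387499
(np.float64(324.31074511170686), np.float64(282.4852430462219))
```

View pics/w6.png

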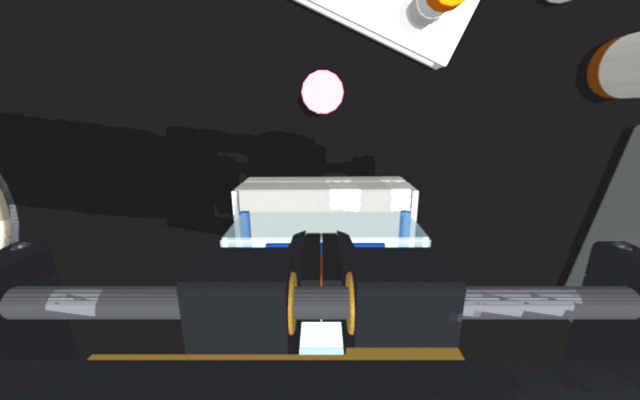

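View pics/s6.png

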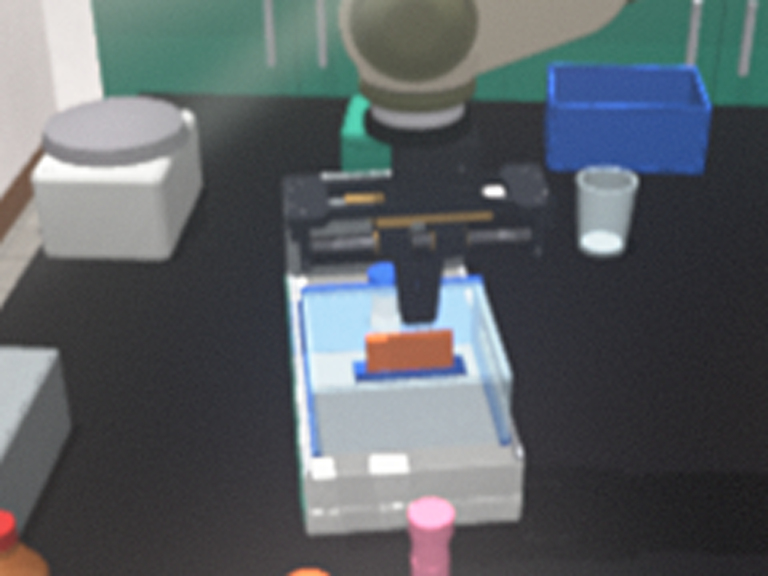

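```bash
python3 - <<'E'
from h import *
f=lambda p:(np.array(proj("side",p))-[200,100])*3.2
print(f([477.6,126.7,206]),f([486.5,86.6,170]),f([521.6,-107.5,117]))
T=np.load("pics/w6T.npy")
print(proj("wrist",[477.6,126.7,206],T),[proj("wrist",np.array([486.5,86.6,135])-k*np.array([.174,-.985,0]),T) for k in (8,12,16)])
E
```

```text
[417.28561714 320.13453952] [408.72748706 332.68989813] [384.18235981 271.4279889 ]
(np.float64(321.0925612446831), np.float64(249.6503695429788)) [(np.float64(324.09261059703937), np.float64(248.4952431361441)), (np.float64(324.0872168462391), np.float64(243.68435262261147)), (np.float64(324.0817732584985), np.float64(238.82901065547824))]
```

Emit:
{"fn": "apply_moves", "kwargs": {"series": [0, 0, -0.4, 0, 0, 0, 0, 0, -0.5, 0, 0, 0, 0, 0, -0.4, 0, 0, 0, 0, 0, -0.2, 0, 0, 0, 0, 0, -0.05, 0, 0, 0, 0, 0, 0, 0, 0, 0]}}

```text
time_s: 12.32
tool_pos: [480.0, 126.1, 155.7]
tool_rot: [1.083, 1.285, -1.082]
contact_force: [-0.1, 0.6, 0.5]
width: 0.3
```

Emit:
{"fn": "apply_moves", "kwargs": {"series": [0.017, -0.1, 0, 0, 0, 0, 0.017, -0.1, 0, 0, 0, 0, 0.017, -0.1, 0, 0, 0, 0, 0.017, -0.1, 0, 0, 0, 0, 0.017, -0.1, 0, 0, 0, 0]}}

```text
time_s: 12.73
tool_pos: [483.4, 105.5, 155.4]
tool_rot: [1.083, 1.285, -1.082]
contact_force: [-0.1, 0.2, 0.2]
width: 0.4
```

Emit:
{"fn": "apply_moves", "kwargs": {"series": [0.017, -0.1, 0, 0, 0, 0, 0.017, -0.1, 0, 0, 0, 0, 0.017, -0.1, 0, 0, 0, 0]}}

```text
time_s: 12.98
tool_pos: [485.4, 93.7, 155.3]
tool_rot: [1.083, 1.285, -1.082]
contact_force: [0.3, 1.6, 1.1]
width: 0.8
```

Emit:
{"fn": "apply_moves", "kwargs": {"series": [0.017, -0.1, 0, 0, 0, 0, 0.017, -0.1, 0, 0, 0, 0, 0.017, -0.1, 0, 0, 0, 0]}}

```text
time_s: 13.23
tool_pos: [487.4, 81.7, 155.2]
tool_rot: [1.082, 1.285, -1.082]
contact_force: [0.9, 1.8, 0.2]
width: 0.9
```

Contact is felt (about 1.8 N) and the guard is running freely. I'll keep pushing at about 90 mm/s while still far from the buffer.

Emit:
{"fn": "apply_moves", "kwargs": {"series": [0.02, -0.12, 0, 0, 0, 0, 0.03, -0.17, 0, 0, 0, 0, 0.03, -0.18, 0, 0, 0, 0, 0.03, -0.18, 0, 0, 0, 0, 0.03, -0.18, 0, 0, 0, 0, 0.03, -0.18, 0, 0, 0, 0, 0.03, -0.17, 0, 0, 0, 0, 0.02, -0.12, 0, 0, 0, 0]}}

```text
time_s: 13.9
tool_pos: [496.2, 29.1, 155.1]
tool_rot: [1.082, 1.285, -1.083]
contact_force: [0.4, 1.4, 0.1]
width: 0.7
```

```bash
python3 - <<'E'
from h import *
import cv2
s=robot.get_state();print(s["tool_pos"],s["contact_force"],s["width"])
im,d=robot.grab_frame("side");cv2.imwrite("pics/s7.png",cv2.resize(im[100:280,200:440],None,fx=3.2,fy=3.2,interpolation=cv2.INTER_CUBIC))
im,d=robot.grab_frame("top");cv2.imwrite("pics/t7.png",cv2.resize(im[120:260,240:440],None,fx=4,fy=4,interpolation=cv2.INTER_CUBIC))
E
```

```text
[496.15314797  29.14921811 155.07349309] [0.3886943  1.37724461 0.09783792] 0.7205474631310971
```

View pics/s7.png

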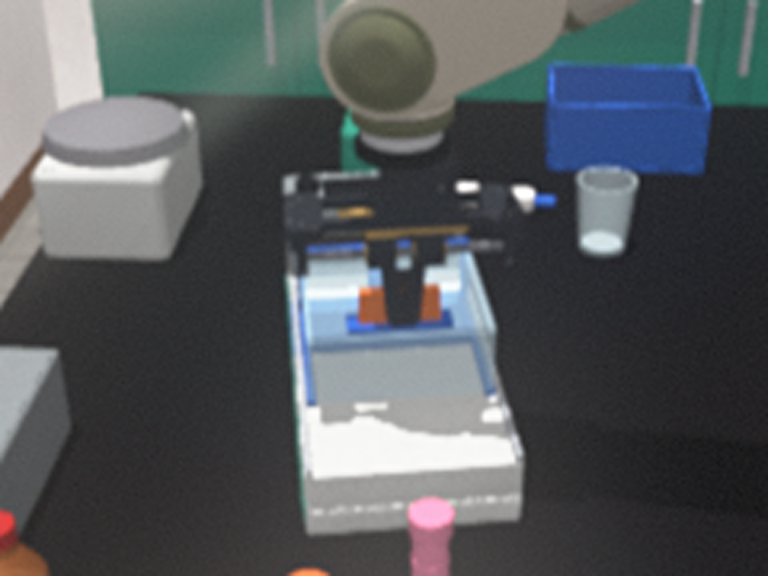

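View pics/t7.png

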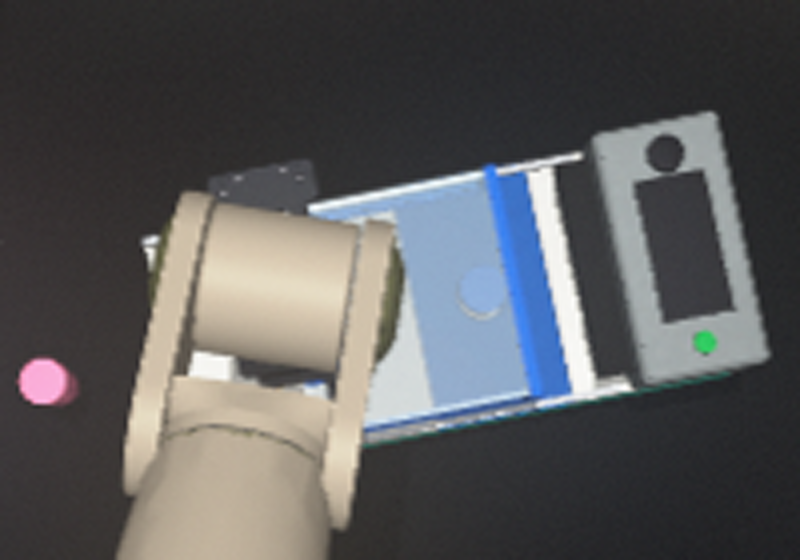

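The guard front edge is at (515,282) in the crop, about 76 mm of travel so far, moving cleanly over the tube. Slower from here.

Emit:
{"fn": "apply_moves", "kwargs": {"series": [0.013, -0.075, 0, 0, 0, 0, 0.013, -0.075, 0, 0, 0, 0, 0.013, -0.075, 0, 0, 0, 0, 0.013, -0.075, 0, 0, 0, 0]}}

```text
time_s: 14.33
tool_pos: [498.0, 18.0, 155.0]
tool_rot: [1.082, 1.286, -1.082]
contact_force: [-0.0, 1.6, 0.0]
width: 0.3
```

Emit:
{"fn": "apply_moves", "kwargs": {"series": [0.013, -0.07, 0, 0, 0, 0, 0.013, -0.07, 0, 0, 0, 0]}}

```text
time_s: 14.5
tool_pos: [499.1, 12.2, 155.0]
tool_rot: [1.082, 1.286, -1.083]
contact_force: [-0.8, 1.2, -0.3]
width: 0.3
```

Emit:
{"fn": "apply_moves", "kwargs": {"series": [0.01, -0.06, 0, 0, 0, 0, 0.01, -0.06, 0, 0, 0, 0]}}

```text
time_s: 14.67
tool_pos: [499.9, 7.4, 155.1]
tool_rot: [1.082, 1.285, -1.082]
contact_force: [-0.9, 0.6, -1.2]
width: 0.1
```

Emit:
{"fn": "apply_moves", "kwargs": {"series": [0.01, -0.06, 0, 0, 0, 0, 0.01, -0.06, 0, 0, 0, 0]}}

```text
time_s: 14.83
tool_pos: [500.8, 2.6, 155.0]
tool_rot: [1.082, 1.285, -1.082]
contact_force: [-0.3, 1.0, -1.0]
width: 0.5
```

Emit:
{"fn": "apply_moves", "kwargs": {"series": [0.01, -0.06, 0, 0, 0, 0, 0.01, -0.06, 0, 0, 0, 0]}}

```text
time_s: 15.0
tool_pos: [501.6, -2.2, 155.1]
tool_rot: [1.082, 1.285, -1.082]
contact_force: [-0.9, 1.7, -1.7]
width: 0.4
```

Emit:
{"fn": "apply_moves", "kwargs": {"series": [0.009, -0.05, 0, 0, 0, 0, 0.009, -0.05, 0, 0, 0, 0]}}

```text
time_s: 15.17
tool_pos: [502.4, -6.2, 155.1]
tool_rot: [1.082, 1.285, -1.082]
contact_force: [-0.4, -0.2, -1.9]
width: 0.5
```

Emit:
{"fn": "apply_moves", "kwargs": {"series": [0.009, -0.05, 0, 0, 0, 0, 0.009, -0.05, 0, 0, 0, 0]}}

```text
time_s: 15.33
tool_pos: [503.1, -10.1, 155.1]
tool_rot: [1.082, 1.285, -1.082]
contact_force: [0.4, 1.4, -1.3]
width: 0.4
```

Emit:
{"fn": "apply_moves", "kwargs": {"series": [0.009, -0.05, 0, 0, 0, 0, 0.009, -0.05, 0, 0, 0, 0]}}

```text
time_s: 15.5
tool_pos: [503.8, -14.1, 155.1]
tool_rot: [1.082, 1.285, -1.082]
contact_force: [-0.5, 1.4, -0.5]
width: 0.5
```

Emit:
{"fn": "apply_moves", "kwargs": {"series": [0.007, -0.04, 0, 0, 0, 0, 0.007, -0.04, 0, 0, 0, 0]}}

```text
time_s: 15.67
tool_pos: [504.3, -16.9, 155.1]
tool_rot: [1.083, 1.286, -1.082]
contact_force: [-0.8, 5.1, -0.2]
width: 0.4
```

Emit:
{"fn": "apply_moves", "kwargs": {"series": [0.007, -0.04, 0, 0, 0, 0, 0.007, -0.04, 0, 0, 0, 0]}}

```text
time_s: 15.83
tool_pos: [504.8, -20.1, 155.1]
tool_rot: [1.083, 1.286, -1.082]
contact_force: [0.6, 5.3, -1.4]
width: 0.4
```

Emit:
{"fn": "apply_moves", "kwargs": {"series": [0.007, -0.04, 0, 0, 0, 0, 0.007, -0.04, 0, 0, 0, 0]}}

```text
time_s: 16.0
tool_pos: [505.4, -23.2, 155.1]
tool_rot: [1.083, 1.286, -1.082]
contact_force: [0.8, 5.7, -0.1]
width: 0.2
```

Emit:
{"fn": "apply_moves", "kwargs": {"series": [0.007, -0.04, 0, 0, 0, 0]}}

```text
time_s: 16.08
tool_pos: [505.7, -24.8, 155.1]
tool_rot: [1.083, 1.286, -1.082]
contact_force: [-0.7, 5.9, -0.2]
width: 0.6
```

The buffer met at y ≈ -15.5, so I expect the catch near y ≈ -39. Smaller steps from here.

Emit:
{"fn": "apply_moves", "kwargs": {"series": [0.005, -0.03, 0, 0, 0, 0, 0.005, -0.03, 0, 0, 0, 0]}}

```text
time_s: 16.25
tool_pos: [506.1, -27.1, 155.1]
tool_rot: [1.083, 1.286, -1.082]
contact_force: [0.5, 7.0, -0.0]
width: 0.3
```

Emit:
{"fn": "apply_moves", "kwargs": {"series": [0.005, -0.03, 0, 0, 0, 0, 0.005, -0.03, 0, 0, 0, 0]}}

```text
time_s: 16.42
tool_pos: [506.4, -28.9, 155.1]
tool_rot: [1.084, 1.287, -1.081]
contact_force: [0.1, 12.9, 1.0]
width: 0.5
```

Emit:
{"fn": "apply_moves", "kwargs": {"series": [0.004, -0.02, 0, 0, 0, 0, 0.004, -0.02, 0, 0, 0, 0]}}

```text
time_s: 16.58
tool_pos: [506.6, -30.1, 155.2]
tool_rot: [1.084, 1.288, -1.081]
contact_force: [-0.2, 13.0, 2.6]
width: 0.4
```

Emit:
{"fn": "apply_moves", "kwargs": {"series": [0.004, -0.02, 0, 0, 0, 0, 0.004, -0.02, 0, 0, 0, 0]}}

```text
time_s: 16.75
tool_pos: [506.9, -31.6, 155.2]
tool_rot: [1.084, 1.288, -1.081]
contact_force: [-1.1, 13.8, 2.8]
width: 0.6
```

Emit:
{"fn": "apply_moves", "kwargs": {"series": [0.004, -0.02, 0, 0, 0, 0]}}

```text
time_s: 16.83
tool_pos: [507.0, -32.3, 155.1]
tool_rot: [1.084, 1.288, -1.081]
contact_force: [-1.0, 14.0, 2.2]
width: 0.4
```

Emit:
{"fn": "apply_moves", "kwargs": {"series": [0.003, -0.015, 0, 0, 0, 0]}}

```text
time_s: 16.92
tool_pos: [507.1, -32.9, 155.2]
tool_rot: [1.084, 1.288, -1.081]
contact_force: [-2.2, 14.3, 3.2]
width: 0.4
```

Emit:
{"fn": "apply_moves", "kwargs": {"series": [0.003, -0.015, 0, 0, 0, 0, 0.003, -0.015, 0, 0, 0, 0]}}

```text
time_s: 17.08
tool_pos: [507.3, -33.9, 155.1]
tool_rot: [1.084, 1.289, -1.081]
contact_force: [-2.2, 15.2, 3.1]
width: 0.5
```

Emit:
{"fn": "apply_moves", "kwargs": {"series": [0.003, -0.015, 0, 0, 0, 0, 0.003, -0.015, 0, 0, 0, 0]}}

```text
time_s: 17.25
tool_pos: [507.6, -35.4, 155.1]
tool_rot: [1.084, 1.288, -1.081]
contact_force: [-1.4, 10.5, 1.3]
width: 0.4
```

Emit:
{"fn": "apply_moves", "kwargs": {"series": [0.003, -0.015, 0, 0, 0, 0]}}

```text
time_s: 17.33
tool_pos: [507.8, -36.3, 155.1]
tool_rot: [1.083, 1.287, -1.081]
contact_force: [-1.0, 8.6, 1.2]
width: 0.2
```

Emit:
{"fn": "apply_moves", "kwargs": {"series": [0.003, -0.015, 0, 0, 0, 0]}}

```text
time_s: 17.42
tool_pos: [507.9, -37.2, 155.1]
tool_rot: [1.083, 1.287, -1.081]
contact_force: [-1.3, 7.7, 0.4]
width: 0.4
```

Emit:
{"fn": "apply_moves", "kwargs": {"series": [0.003, -0.015, 0, 0, 0, 0]}}

```text
time_s: 17.5
tool_pos: [508.1, -38.0, 155.1]
tool_rot: [1.083, 1.287, -1.082]
contact_force: [-0.4, 7.0, 0.5]
width: 0.5
```

The push fell from 15 to 7 N, but gradually, over 3.5 mm with no hard stop, and short of the expected catch position. I'm not taking that as the click yet. I'll hold and read, then creep on.

Emit:
{"fn": "apply_moves", "kwargs": {"series": [0, 0, 0, 0, 0, 0]}}

```text
time_s: 17.58
tool_pos: [508.1, -38.2, 155.1]
tool_rot: [1.083, 1.286, -1.082]
contact_force: [-0.5, 6.4, 0.7]
width: 0.4
```

Emit:
{"fn": "apply_moves", "kwargs": {"series": [0.002, -0.01, 0, 0, 0, 0]}}

```text
time_s: 17.67
tool_pos: [508.2, -38.6, 155.1]
tool_rot: [1.083, 1.286, -1.082]
contact_force: [-0.2, 7.6, 0.6]
width: 0.1
```

Emit:
{"fn": "apply_moves", "kwargs": {"series": [0.002, -0.01, 0, 0, 0, 0]}}

```text
time_s: 17.75
tool_pos: [508.2, -38.8, 155.1]
tool_rot: [1.083, 1.287, -1.082]
contact_force: [-1.2, 7.6, 1.5]
width: 0.4
```

Emit:
{"fn": "apply_moves", "kwargs": {"series": [0.002, -0.01, 0, 0, 0, 0]}}

```text
time_s: 17.83
tool_pos: [508.2, -39.2, 155.1]
tool_rot: [1.083, 1.287, -1.082]
contact_force: [-1.4, 8.7, 1.2]
width: 0.6
```

Emit:
{"fn": "apply_moves", "kwargs": {"series": [0.002, -0.01, 0, 0, 0, 0]}}

```text
time_s: 17.92
tool_pos: [508.3, -39.5, 155.1]
tool_rot: [1.083, 1.287, -1.082]
contact_force: [-1.3, 8.4, 1.8]
width: 0.6
```

Force is climbing again, so that drop may have been a bump on the way. Continuing in fine steps.

Emit:
{"fn": "apply_moves", "kwargs": {"series": [0.002, -0.01, 0, 0, 0, 0, 0, 0, 0, 0, 0, 0]}}

```text
time_s: 18.08
tool_pos: [508.4, -39.9, 155.1]
tool_rot: [1.083, 1.287, -1.082]
contact_force: [-0.4, 7.6, 1.3]
width: 0.4
```

Emit:
{"fn": "apply_moves", "kwargs": {"series": [0.002, -0.01, 0, 0, 0, 0, 0, 0, 0, 0, 0, 0]}}

```text
time_s: 18.25
tool_pos: [508.5, -40.3, 155.1]
tool_rot: [1.083, 1.287, -1.082]
contact_force: [-2.4, 7.2, 1.0]
width: 0.6
```

Emit:
{"fn": "apply_moves", "kwargs": {"series": [0.002, -0.01, 0, 0, 0, 0, 0, 0, 0, 0, 0, 0]}}

```text
time_s: 18.42
tool_pos: [508.5, -40.7, 155.1]
tool_rot: [1.083, 1.287, -1.082]
contact_force: [-1.5, 8.6, 1.0]
width: 0.5
```

Emit:
{"fn": "apply_moves", "kwargs": {"series": [0.002, -0.01, 0, 0, 0, 0, 0, 0, 0, 0, 0, 0]}}

```text
time_s: 18.58
tool_pos: [508.6, -41.0, 155.1]
tool_rot: [1.083, 1.287, -1.082]
contact_force: [-0.5, 8.5, 0.5]
width: 0.5
```

Emit:
{"fn": "apply_moves", "kwargs": {"series": [0.002, -0.012, 0, 0, 0, 0, 0, 0, 0, 0, 0, 0]}}

```text
time_s: 18.75
tool_pos: [508.6, -41.2, 155.1]
tool_rot: [1.083, 1.288, -1.081]
contact_force: [-2.3, 10.4, 2.2]
width: 0.6
```

Emit:
{"fn": "apply_moves", "kwargs": {"series": [0.002, -0.012, 0, 0, 0, 0, 0, 0, 0, 0, 0, 0]}}

```text
time_s: 18.92
tool_pos: [508.7, -41.4, 155.2]
tool_rot: [1.084, 1.288, -1.081]
contact_force: [-1.3, 12.1, 2.5]
width: 0.3
```

Emit:
{"fn": "apply_moves", "kwargs": {"series": [0.002, -0.012, 0, 0, 0, 0, 0, 0, 0, 0, 0, 0]}}

```text
time_s: 19.08
tool_pos: [508.7, -41.5, 155.2]
tool_rot: [1.084, 1.289, -1.081]
contact_force: [-2.3, 14.2, 2.3]
width: 0.4
```

Emit:
{"fn": "apply_moves", "kwargs": {"series": [0.002, -0.012, 0, 0, 0, 0, 0, 0, 0, 0, 0, 0]}}

```text
time_s: 19.25
tool_pos: [508.7, -41.6, 155.2]
tool_rot: [1.085, 1.29, -1.08]
contact_force: [-1.7, 16.6, 3.9]
width: 0.2
```

Stiff now: the tool advances only 0.1 mm per 0.5 mm commanded, which looks like the hard stop. I'll back off gently and see whether the guard stays or follows.

Emit:
{"fn": "apply_moves", "kwargs": {"series": [-0.005, 0.03, 0, 0, 0, 0, 0, 0, 0, 0, 0, 0]}}

```text
time_s: 19.42
tool_pos: [508.6, -41.2, 155.1]
tool_rot: [1.083, 1.288, -1.081]
contact_force: [-2.2, 10.8, 2.1]
width: 0.6
```

Emit:
{"fn": "apply_moves", "kwargs": {"series": [-0.006, 0.035, 0, 0, 0, 0, 0, 0, 0, 0, 0, 0]}}

```text
time_s: 19.58
tool_pos: [508.5, -40.4, 155.1]
tool_rot: [1.083, 1.287, -1.082]
contact_force: [-1.1, 8.8, 0.6]
width: 0.6
```

Emit:
{"fn": "apply_moves", "kwargs": {"series": [-0.006, 0.035, 0, 0, 0, 0, 0, 0, 0, 0, 0, 0]}}

```text
time_s: 19.75
tool_pos: [508.3, -39.2, 155.1]
tool_rot: [1.082, 1.287, -1.082]
contact_force: [-2.1, 6.5, 1.5]
width: 0.2
```

Emit:
{"fn": "apply_moves", "kwargs": {"series": [-0.004, 0.025, 0, 0, 0, 0, 0, 0, 0, 0, 0, 0]}}

```text
time_s: 19.92
tool_pos: [508.1, -38.4, 155.1]
tool_rot: [1.082, 1.286, -1.082]
contact_force: [-1.7, 6.0, 0.7]
width: 0.3
```

Emit:
{"fn": "apply_moves", "kwargs": {"series": [-0.004, 0.025, 0, 0, 0, 0, 0, 0, 0, 0, 0, 0]}}

```text
time_s: 20.08
tool_pos: [508.3, -38.1, 155.2]
tool_rot: [1.082, 1.284, -1.082]
contact_force: [-1.4, 0.7, 0.5]
width: 0.1
```

Emit:
{"fn": "apply_moves", "kwargs": {"series": [-0.004, 0.025, 0, 0, 0, 0, 0, 0, 0, 0, 0, 0]}}

```text
time_s: 20.25
tool_pos: [508.2, -37.1, 155.3]
tool_rot: [1.082, 1.284, -1.082]
contact_force: [-1.2, -0.1, 0.4]
width: 0.2
```

Force fell to zero at y≈-38.2 and the guard stayed put, so it looks latched. I'll back away and check by camera.

Emit:
{"fn": "apply_moves", "kwargs": {"series": [-0.02, 0.1, 0, 0, 0, 0, -0.05, 0.3, 0, 0, 0, 0, -0.07, 0.4, 0, 0, 0, 0, -0.03, 0.2, 0.3, 0, 0, 0, 0, 0, 0.7, 0, 0, 0, 0, 0, 0.8, 0, 0, 0, 0, 0, 0.6, 0, 0, 0, 0, 0, 0.2, 0, 0, 0]}}

```text
time_s: 20.92
tool_pos: [502.0, 3.8, 262.7]
tool_rot: [1.083, 1.28, -1.079]
contact_force: [0.3, 0.6, 0.7]
width: 0.2
```

Emit:
{"fn": "apply_moves", "kwargs": {"series": [-0.1, 0.6, 0, 0, 0, 0, -0.1, 0.8, 0, 0, 0, 0, -0.1, 0.8, 0, 0, 0, 0, -0.1, 0.6, 0, 0, 0, 0, 0, 0.3, 0, 0, 0, 0, 0, 0, 0, 0, 0, 0]}}

```text
time_s: 21.42
tool_pos: [484.8, 129.0, 258.5]
tool_rot: [1.08, 1.287, -1.081]
contact_force: [-0.0, -0.7, 0.3]
width: 0.8
```

```bash
python3 - <<'E'
from h import *
import cv2
s=robot.get_state();print(s["tool_pos"],s["contact_force"],s["time_s"])
im,d=robot.grab_frame("top");cv2.imwrite("pics/t8.png",im);cv2.imwrite("pics/t8c.png",cv2.resize(im[120:260,240:440],None,fx=4,fy=4,interpolation=cv2.INTER_CUBIC))
im,d=robot.grab_frame("side");cv2.imwrite("pics/s8.png",im);cv2.imwrite("pics/s8c.png",cv2.resize(im[130:280,240:420],None,fx=4,fy=4,interpolation=cv2.INTER_CUBIC))
E
```

```text
[484.75375297 129.03458923 258.4650954 ] [-0.00489239 -0.65834968  0.29137792] 21.4167
```

View pics/t8c.png

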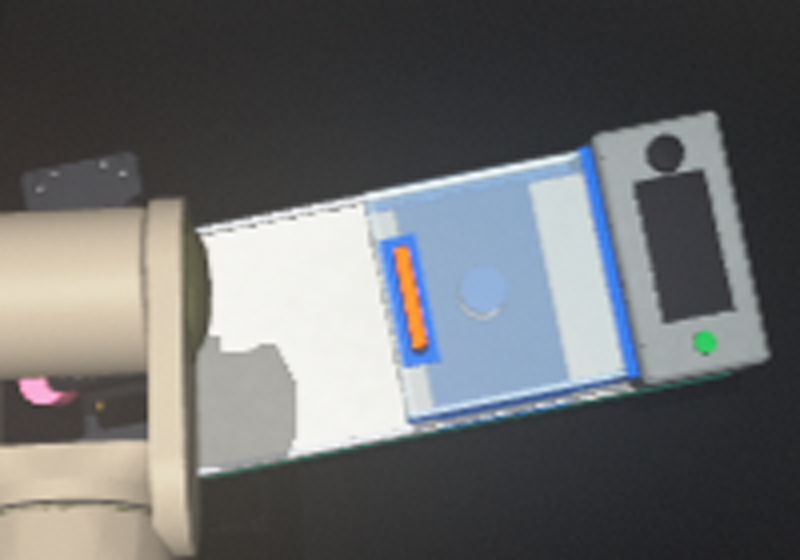

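View pics/s8.png

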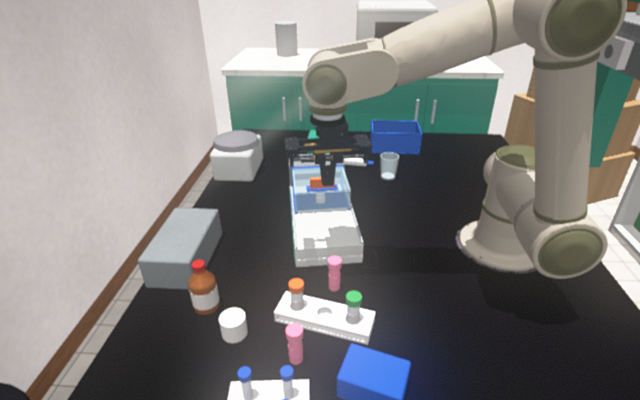

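View pics/s8c.png

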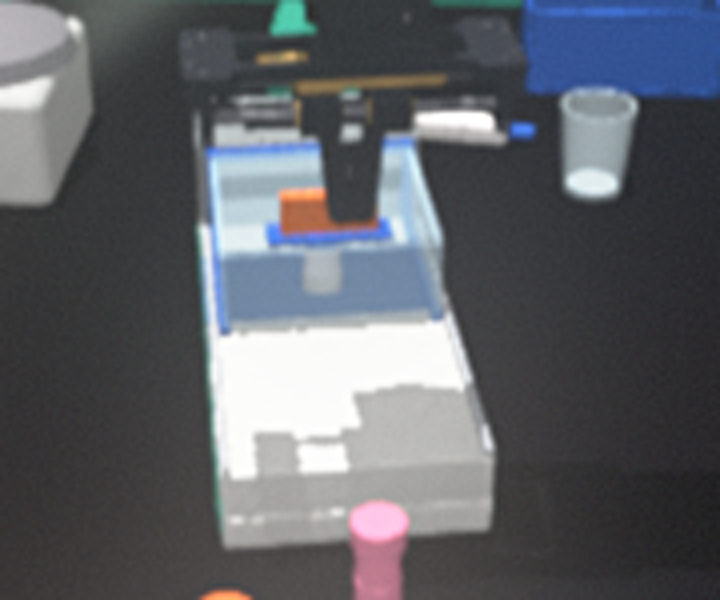

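```bash
python3 - <<'E'
from h import *
import cv2
a=lambda X,Y:((X+.5)/4-.5+240,(Y+.5)/4-.5+120)
p=ray("top",*a(410,299),170);b=np.array([486.5,86.6,170]);u=np.array([.174,-.985,0]);print(p,(p-b)@u)
e0=(np.array([592.9,-36.3,135])+[430.4,-66.5,135])/2
for q in(((488,167),(543,397)),((585,150),(634,377))):
  e=(ray("top",*a(*q[0]),135)+ray("top",*a(*q[1]),135))/2;print(e,(e-e0)@u)
E
```

```text
[510.2492003  -52.89787458 170.        ] 141.53776730918187
[ 524.49937664 -127.31192355  135.        ] 77.00903622862398
[ 536.15909394 -192.71415499  135.        ] 143.45902501212913
```

The bar is at y≈-53, matching the release contact position and 141-143 mm from its start, so the guard did not spring back. I'll wait briefly, compare again, then hand in.

Emit:
{"fn": "apply_moves", "kwargs": {"series": [0, 0, 0, 0, 0, 0, 0, 0, 0, 0, 0, 0, 0, 0, 0, 0, 0, 0, 0, 0, 0, 0, 0, 0, 0, 0, 0, 0, 0, 0, 0, 0, 0, 0, 0, 0]}}

```text
time_s: 22.02
tool_pos: [485.3, 126.9, 259.1]
tool_rot: [1.083, 1.285, -1.083]
contact_force: [-0.7, 0.4, 1.3]
width: 0.4
```

```bash
python3 - <<'E'
from h import *
import cv2
im,_=robot.grab_frame("top");o=cv2.imread("pics/t8.png")
print("max diff over mixer/rack", cv2.absdiff(im,o)[150:240,330:440].max(), robot.get_state()["contact_force"])
hsv=cv2.cvtColor(im,cv2.COLOR_BGR2HSV)
print(robot.finish_job())
E
```

```text
max diff over mixer/rack 6 [-0.56717276  0.07468656 -0.2707744 ]
the job is handed in; nothing more can be done
None
```

I put the blue-capped tube fully down in the mixer's well, slid the guard shut by its push bar and left it latched. I handed the job in at about 22 s, with the robot clear of everything.

**Tube:** The downward force rose from about 0 to 12 N at the height expected for a seated tube. The wrist picture afterwards showed it upright and centred in the well.

**Guard:** The highest push I read was about 16.6 N, and the guard was moved at roughly 150 mm/s or less.
- **Click not clear-cut:** The force rose to 15 N, then fell to about 7 N gradually over some 3.5 mm, with no sharp click. I crept on until it stiffened at what looked like the hard stop.
- **Latch check:** Backing off, the push dropped to zero at y ≈ -38 and the guard did not follow.
- **Camera check:** The push bar was then at y ≈ -53, where it stood at release, not the 14 mm or more back an unlatched guard would spring. It had moved 141–143 mm from its start. A second picture half a second later showed no change.

**Surroundings:** In the last side picture, the other rack tubes, the pink look-alikes and the bench items in view looked undisturbed, judged by eye. The arm hid part of the top view.

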